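Trip the hidden tray catch with the release pin

TASK

The tray of the blue consumables cabinet on the welding table is held shut by a hidden spring catch. Take the red-handled release pin out of its aluminium block, reach down through the slot in the cabinet's top, feel for the window in the guard plate below it and press the catch down gently (never more than 30 N on the cabinet) until the tray springs fully out. Then stand the pin back fully home in its block, let go, and leave everything else where it is.

Things in the scene. Friction and masses are not known exactly. Their poses are not given: they have to be found in the camera images.
- pin: release pin, upright in its block, about 120 g. Square red handle 22 x 22 mm, 45 mm tall; under it a dark round collar 32 mm wide, 4 mm thick; under that a round steel shank 7 mm in diameter, 60 mm long, tip rounded. Origin at the shank's lower end, z up to the handle: collar z = 60 to 64 mm, handle z = 64 to 109 mm; x and y square to the handle's faces
- pin_tip (a point): the lower end of the pin's shank (same axes as the pin)
- block: fixed aluminium block 70 x 70 x 70 mm that holds the pin; origin at the centre of its underside, z up. One round upright hole 11 mm in diameter, 64 mm deep, with a 2 mm chamfer, in the middle of its top. Fully home, the pin's collar rests on the block's top and the tip is 60 mm below the mouth
- block_hole0 (a point): centre of the hole's mouth, on the block's top face (70 mm above the table)
- cabinet: fixed blue steel cabinet, 150 mm (x) by 200 mm (y), 110 mm high; origin at the centre of its underside, z up, front with the yellow tray towards its -x. In its 4 mm thick top is a slot, 12 mm wide along x and 44 mm long along y, in a yellow painted frame. No part of it, inside or out, may be pressed with more than 30 N
- slot (a point): centre of the slot, on the cabinet's top face (110 mm above the table); axes as the cabinet's. 14 mm below the top face is a rigid black guard plate with one window, 12 mm long in y; its centre is anywhere within 13 mm of the slot's middle along y, not measured, to be felt for. 22 mm below the top face, under the window, is the catch's black pad
- tray (a joint): how far the tray is out, in m: 0 shut, 0.06 fully out, towards the cabinet's -x. The catch pad yields from about 4 N; 5 to 6 mm down (7 N, up to 12 N if the pin rubs) it frees the tray; at 10 mm it stops dead. Keep it down about half a second while the tray starts; its spring then drives it out in about 2 s
- vee: vee block lying or standing on the table, a bystander to be left alone (origin on its underside)
- square: red magnetic square lying or standing on the table, a bystander to be left alone (origin on its underside)
- hammer: hammer lying or standing on the table, a bystander to be left alone (origin on its underside)
- wrench: wrench lying or standing on the table, a bystander to be left alone (origin on its underside)
- clamp: screw clamp lying or standing on the table, a bystander to be left alone (origin on its underside)
- paste: paste jar lying or standing on the table, a bystander to be left alone (origin on its underside)
- plug: brass plug lying or standing on the table, a bystander to be left alone (origin on its underside)
There are look-alikes about, which are no part of the job. Leave any brown look-alike of the cabinet alone. Of the things that look like the block, the larger one is meant.

How it is judged:
By the outcome, as a careful person would: the job done as asked, in the order asked, and still so for the second after the job is handed in, with the robot touching nothing.
It also fails if it takes over 72 s, if anything falls off the work surface, if the arm or the gripper's body presses on something with over 40 N, if the wrist force passes 120 N, or if a joint passes its speed limit or range.

ROBOT

A 6-joint arm with a two-finger parallel gripper is mounted at the origin on the work surface. World frame = base frame: x ahead of the robot, y to its left, z up, the work surface at z = 0. Lengths are in m, angles in degrees, forces in N, time in s.
With the tool pointing down it reaches from about 0.3 to 0.75 m from the base axis. Payload 8.5 kg.
Tool frame: the origin (TCP) lies on the centre line of the jaws, within the pads' length; the fingertips stand 19 mm ahead of it and the grasp point (between the pads) is the TCP (env.tcp_to_tips is the z of the fingertips in the tool frame, in m); z points along the fingers, y is the line along which they close (so a half turn about z gives the same grasp; the last joint's range is limited). The gripper opens to 85 mm and grips with 20 to 120 N. Pads are 22 mm wide; open, the fingers measure 114 mm over their backs; the gripper's body (76 mm by 85 mm) begins 54 mm behind the grasp point. The pads swing forward as they close: fully open they stand 13 mm farther back than shut.
Start: joints at [-76.335, 21.807, 74.336, -0, 83.858, -12.336], TCP at [0.241, -0.494, 0.25] pointing down, gripper open.
Joint ranges: [-178.18, 178.18], [-50.72, 133.34], [12.68, 142.11], [-81.47, 261.47], [9.98, 163.14], [-165.26, 165.26]. Speed limits (degrees/s): [136.94, 136.94, 180, 180, 180, 180].

INTERFACE

Orientations are given as a 3x3 rotation matrix whose columns are the frame's x, y, z axes.
In Python, from rig import env gives the robot as it stands.
- The arm moves only by the tool servo_tool, never from a script. Its argument "steps" is a list of rows, each an object of numbers: "tx", "ty", "tz": the shift along the world's x, y, z in cm; "yaw": the turn about the world's z in degrees; "claw": the finger opening in cm, from 0 to 8.54. In form: [{"tx": .., "ty": .., "tz": .., "yaw": .., "claw": ..}, ...]. A call has 1 to 20 rows; each row shifts and turns the commanded pose from where the row before left it; what a row does not reach is not made up. A row lasts 1/10 s, in which the tool goes at most 50 mm and 8.59 degrees, less where a joint would pass 70% of its speed; a pose out of reach is approached as far as the arm can. A call with a gripper value outside its range is refused whole. The fingers move at their own pace and stop on an object; "newtons" is the grip in N (left out, the last holds). Time passes only in rows, so rows that do not move let the fingers close. It gives the time, the measured TCP pose, the force, the opening and the grip force at its end, in the units of the state.
- env.observe(): the state, without advancing time (a new reading comes with each control period).
- env.get_image(name): name is "scene" or "side" or "wrist"; returns (picture, depth): 400x640x3 uint8, red, green, blue; 400x640 float32, m along the optical axis (not along the pixel's ray), 0 where there is no reading.
- env.camera_model(name): a dict with "fovy" (degrees; the focal length in pixels is half the picture's height over the tangent of half this angle, whatever the lens; pixels are square), "cx", "cy" (the principal point, pixels), "T" (4x4, takes a point from camera to world coordinates). Camera axes: x right, y down, z forward; pixel columns grow to the right and rows downward; lengths in m; the calibration is good to about 2 mm. The wrist camera is an equidistant fisheye: a pixel r from the principal point sees the ray r / f radians off the axis. A picture is of the moment at which its call begins: read the wrist's pose just before it. camera_model takes no time and is no camera call; for the wrist camera it gives the pose at the moment of the call.
- env.close_job(): hands the job in; it is judged then, once.
The state is a dict: "time_s": time; "q": joint angles; "qvel": joint speeds; "joint_efforts": joint torques, N m; "position": TCP position; "tool_rot": TCP orientation; "ft_force": force on the tool from outside, world axes, zero at the start; "wrist_torque": the same for the moment, N m; "grip_width": finger opening in m; "gripper_force": force on a finger pad.
Only numpy, scipy, OpenCV 4.12 (cv2) and the standard library are available. Lean on these libraries where they do the work, as an engineer would, in place of code of your own. Each camera call takes 0.05 s, during which the arm holds its last target. There are 200 camera calls.

## Working session

There is one attempt and no reset: what is moved stays moved. The work goes in short steps, Python scripts to look and compute and a tool call to move; the robot and the scene stay as the last step left them, time stands still between calls to the robot, and variables do not carry over. Pictures are saved under pics/ and viewed, at most 10 in all, crops included, and the job is handed in when it is done.

Besides the shell and the picture viewer there is one more tool, called after "Call:" as name(argument=value, ...) on one line, values as JSON. servo_tool: Moves the arm, as the interface text tells. Its arguments: {"type":"object","properties":{"steps":{"type":"array"},"newtons":{"type":"number"}},"required":["steps"]}

```bash
ls; mkdir -p pics; cat > h.py <<'E'
import numpy as np, cv2
from rig import env
def grab(n):
    m=env.camera_model(n); p,d=env.get_image(n)
    np.savez(f'{n}.npz',p=p,d=d,T=m['T'],f=200/np.tan(np.radians(m['fovy']/2)),cx=m['cx'],cy=m['cy'])
    return p,d
def load(n): return np.load(f'{n}.npz')
def cloud(n):
    z=load(n); d=z['d']; v,u=np.mgrid[:400,:640]; x=(u-z['cx'])/z['f']; y=(v-z['cy'])/z['f']
    if n=='wrist':
        r=np.hypot(x,y); k=np.where(r>1e-6,np.tan(np.minimum(r,1.5))/np.maximum(r,1e-6),1); x=x*k;y=y*k
    P=np.stack([x*d,y*d,d],-1); T=z['T']; return P@T[:3,:3].T+T[:3,3]
E
python3 - <<'E'
from h import *
a,_=grab('scene'); b,_=grab('side')
for n,p in(('scene',a),('side',b)): cv2.imwrite(f'pics/{n}.png',cv2.resize(p[...,::-1],(800,500)))
E
```

```text
pics
```

View pics/scene.png

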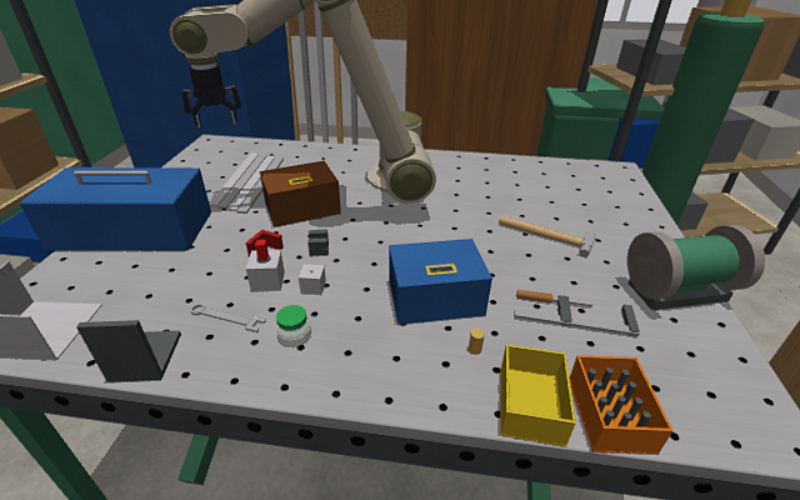

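View pics/side.png

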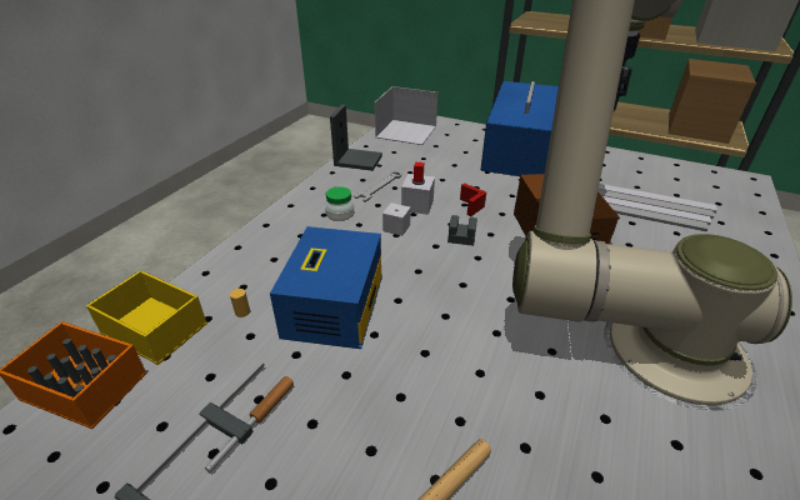

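The scene view shows the pin and block at about (263,262), the blue cabinet at (440,280) with its slot frame at (441,269), and the red square just behind the pin. Next I'll measure them from depth.

```bash
python3 - <<'E'
from h import *
for n,boxes in(('scene',dict(pin=(240,230,290,300),cab=(380,230,500,330))),('side',dict(pin=(395,155,440,215),cab=(265,220,390,350)))):
    P=cloud(n); p=load(n)['p'].astype(int); hsv=cv2.cvtColor(load(n)['p'],cv2.COLOR_RGB2HSV)
    for k,b in boxes.items():
        x0,y0,x1,y1=[int(q*.8) for q in b]
        X=P[y0:y1,x0:x1].reshape(-1,3); H=hsv[y0:y1,x0:x1].reshape(-1,3)
        def rep(name,m,rect=True):
            Y=X[m]
            if len(Y)<5: print(n,name,len(Y));return
            r=cv2.minAreaRect((Y[:,:2]*1000).astype(np.float32))
            print(n,name,len(Y),'med',np.median(Y,0).round(4),'min',Y.min(0).round(3),'max',Y.max(0).round(3),'rect',np.round(r[0],1),np.round(r[1],1),round(r[2],1))
        z=X[:,2]; red=((H[:,0]<8)|(H[:,0]>172))&(H[:,1]>150)
        if k=='pin':
            rep('handle',red&(z>.08)); rep('handletop',red&(z>.117)); rep('blocktop',~red&(abs(z-.07)<.004))
        else:
            rep('cabtop',abs(z-.11)<.004); rep('frame',(abs(z-.11)<.006)&(abs(H[:,0]-27)<8)&(H[:,1]>120))
            rep('yellowside',(z<.1)&(abs(H[:,0]-27)<8)&(H[:,1]>120))
E
```

```text
scene handle 126 med [ 0.6174 -0.2379  0.1072] min [ 0.597 -0.253  0.081] max [1.413 0.18  0.723] rect [1008.4  -39.3] [919.1  25.4] 26.9
scene handletop 32 med [ 0.6108 -0.2412  0.1183] min [ 0.598 -0.253  0.117] max [1.413 0.18  0.723] rect [1008.1  -38.5] [919.1  23.1] 26.9
scene blocktop 297 med [ 0.6194 -0.2341  0.0691] min [ 0.568 -0.282  0.066] max [ 0.65  -0.201  0.074] rect [ 609.1 -241.5] [74.  70.8] 11.7
scene cabtop 2434 med [0.614  0.1656 0.1098] min [0.505 0.051 0.106] max [0.706 0.283 0.114] rect [607.1 166.5] [156.2 200.4] 16.5
scene frame 37 med [0.6377 0.1677 0.1109] min [0.613 0.144 0.108] max [0.653 0.206 0.114] rect [633.  175.8] [29.6 60.4] 19.8
scene yellowside 3
side handle 104 med [ 0.6058 -0.2325  0.1051] min [ 0.596 -0.252  0.08 ] max [ 0.619 -0.227  0.122] rect [ 607.5 -239. ] [21.8 24. ] 7.7
side handletop 25 med [ 0.6065 -0.2382  0.119 ] min [ 0.597 -0.252  0.118] max [ 0.619 -0.228  0.122] rect [ 606.8 -238.7] [18.3 21.8] 22.8
side blocktop 228 med [ 0.6002 -0.2294  0.0705] min [ 0.569 -0.283  0.066] max [ 0.648 -0.198  0.074] rect [ 607.7 -240.4] [69.2 76.5] 11.5
side cabtop 3793 med [0.601  0.1813 0.1102] min [0.507 0.051 0.106] max [0.704 0.283 0.114] rect [607.  166.4] [151.4 203.3] 16.7
side frame 108 med [0.6381 0.1772 0.1106] min [0.613 0.14  0.109] max [0.656 0.208 0.113] rect [635.8 174.1] [30.1 64.6] 16.5
side yellowside 7 med [0.5319 0.1525 0.06  ] min [0.512 0.085 0.04 ] max [0.552 0.223 0.061] rect [532.  153.8] [  1.9 143. ] 15.7
```

Call:
servo_tool(steps=[{"tx": 4,"ty": 2.8},{"tx": 4,"ty": 2.8},{"tx": 4,"ty": 2.8},{"tx": 4,"ty": 2.8},{"tx": 4,"ty": 2.8},{"tx": 4,"ty": 2.8},{"tx": 4,"ty": 2.8},{"tx": 4,"ty": 2.8},{"tx": 4,"ty": 2.8},{},{},{}])

```text
invalid input at $.steps[0]: expected keys tx, ty, tz, yaw, claw
```

```bash
python3 - <<'E'
from h import *
s=env.observe(); print(s['time_s'],s['q'],s['position'],np.round(s['tool_rot'],3),s['ft_force'],env.tcp_to_tips)
p,d=grab('wrist'); print(np.round(load('wrist')['T'],3),load('wrist')['f'])
cv2.imwrite('pics/w1.png',cv2.resize(p[...,::-1],(800,500)))
E
```

```text
0.1 [-7.63354864e+01  2.18354121e+01  7.43788000e+01 -7.39894009e-05
  8.38582201e+01 -1.23363258e+01] [ 0.24104651 -0.49409897  0.24979909] [[ 0.899  0.438 -0.   ]
 [ 0.438 -0.899  0.001]
 [ 0.    -0.001 -1.   ]] [-0.49051626 -0.03281718  0.27117097] 0.019
[[ 0.438 -0.867 -0.235  0.3  ]
 [-0.899 -0.423 -0.115 -0.465]
 [-0.     0.262 -0.965  0.373]
 [ 0.     0.     0.     1.   ]] 309.70691628693146
```

View pics/w1.png

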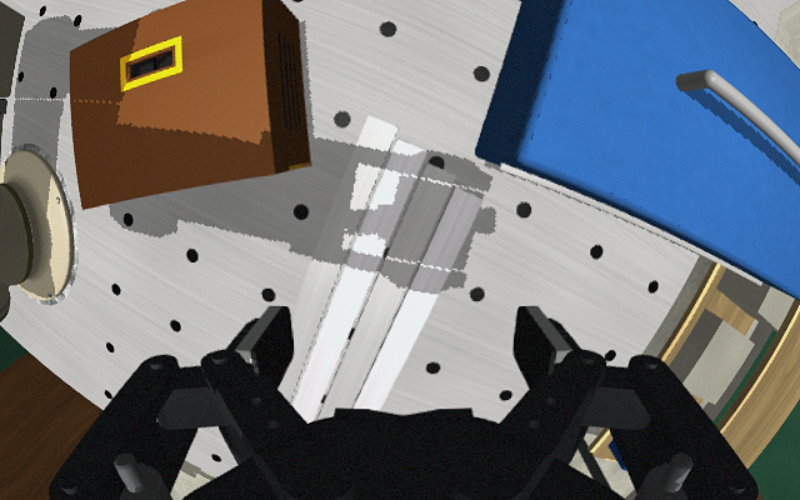

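The start view shows only the brown cabinet and a toolbox because the move was refused: every row needs all five keys. I'll resend it in full.

Call:
servo_tool(steps=[{"tx": 3.9,"ty": 3,"tz": 0,"yaw": 0,"claw": 8.5},{"tx": 3.9,"ty": 3,"tz": 0,"yaw": 0,"claw": 8.5},{"tx": 3.9,"ty": 3,"tz": 0,"yaw": 0,"claw": 8.5},{"tx": 3.9,"ty": 3,"tz": 0,"yaw": 0,"claw": 8.5},{"tx": 3.9,"ty": 3,"tz": 0,"yaw": 0,"claw": 8.5},{"tx": 3.9,"ty": 3,"tz": 0,"yaw": 0,"claw": 8.5},{"tx": 3.6,"ty": 3.4,"tz": 0,"yaw": 0,"claw": 8.5},{"tx": 0,"ty": 0,"tz": 0,"yaw": 0,"claw": 8.5},{"tx": 0,"ty": 0,"tz": 0,"yaw": 0,"claw": 8.5},{"tx": 0,"ty": 0,"tz": 0,"yaw": 0,"claw": 8.5}])

```text
time_s: 1.15
position: [0.5104, -0.281, 0.2501]
tool_rot: [[0.899, 0.438, -0.001], [0.438, -0.899, 0.0], [-0.001, -0.0, -1.0]]
ft_force: [-0.2, 1.0, -0.3]
grip_width: 0.0852
gripper_force: 0.0
```

```bash
python3 - <<'E'
from h import *
s=env.observe(); print(s['time_s'],s['position'],s['ft_force'])
p,d=grab('wrist')
cv2.imwrite('pics/w2.png',cv2.resize(p[...,::-1],(800,500)))
P=cloud('wrist'); hsv=cv2.cvtColor(p,cv2.COLOR_RGB2HSV)
red=((hsv[...,0]<8)|(hsv[...,0]>172))&(hsv[...,1]>150)
near=np.hypot(P[...,0]-.608,P[...,1]+.24)<.06
for nm,m in(('handletop',red&near&(abs(P[...,2]-.119)<.005)),('blocktop',~red&near&(abs(P[...,2]-.07)<.003))):
    Y=P[m]; r=cv2.minAreaRect((Y[:,:2]*1000).astype(np.float32)); print(nm,len(Y),Y.mean(0),r,np.percentile(Y[:,2],[5,95]))
E
```

```text
1.15 [ 0.51043223 -0.28101467  0.25013772] [-0.20601908  0.97837895 -0.34469582]
handletop 678 [ 0.60693611 -0.24386731  0.1186572 ] ((607.0773315429688, -243.7252197265625), (21.89521026611328, 21.64020538330078), 12.801178932189941) [0.11712971 0.11994823]
blocktop 4087 [ 0.60650548 -0.24379473  0.06986146] ((607.7948608398438, -243.4879150390625), (71.40365600585938, 70.72245025634766), 11.822331428527832) [0.06860606 0.07110743]
```

View pics/w2.png

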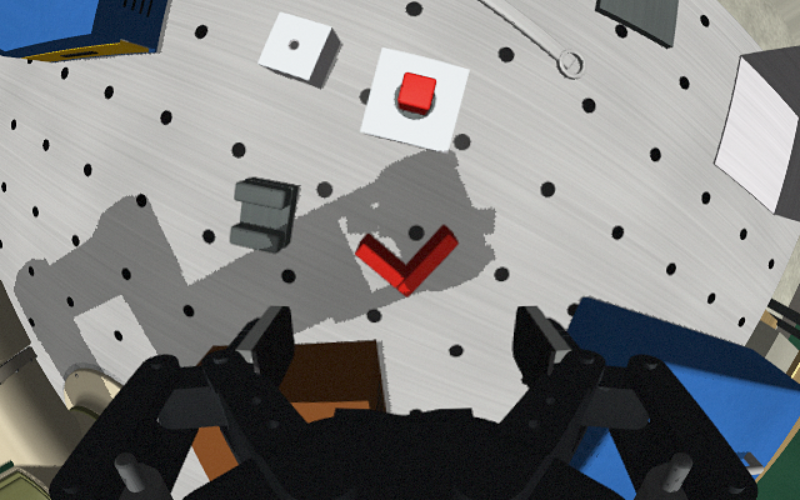

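The wrist view shows the pin handle at (417,92) on the large block, the small decoy at (297,47), and the vee and red square clear below. I'll grasp the pin now.

Call:
servo_tool(steps=[{"tx": 3.2,"ty": 1.3,"tz": 0,"yaw": -4.5,"claw": 7},{"tx": 3.2,"ty": 1.3,"tz": 0,"yaw": -4.5,"claw": 6},{"tx": 3.26,"ty": 1.3,"tz": -2,"yaw": -4.5,"claw": 5},{"tx": 0,"ty": 0,"tz": -3,"yaw": 0,"claw": 5},{"tx": 0,"ty": 0,"tz": -3,"yaw": 0,"claw": 5},{"tx": 0,"ty": 0,"tz": -3,"yaw": 0,"claw": 5},{"tx": 0,"ty": 0,"tz": -2,"yaw": 0,"claw": 5},{"tx": 0,"ty": 0,"tz": -2,"yaw": 0,"claw": 5},{"tx": 0,"ty": 0,"tz": 0,"yaw": 0,"claw": 5},{"tx": 0,"ty": 0,"tz": 0,"yaw": 0,"claw": 5}], newtons=50)

```text
time_s: 2.2
position: [0.6074, -0.2424, 0.1009]
tool_rot: [[0.977, 0.215, 0.0], [0.215, -0.977, -0.0], [0.0, 0.0, -1.0]]
ft_force: [-0.2, -0.3, 0.9]
grip_width: 0.0502
gripper_force: 0.0
```

Call:
servo_tool(steps=[{"tx": 0,"ty": 0,"tz": 0,"yaw": 0,"claw": 3},{"tx": 0,"ty": 0,"tz": 0,"yaw": 0,"claw": 2.5},{"tx": 0,"ty": 0,"tz": 0,"yaw": 0,"claw": 2},{"tx": 0,"ty": 0,"tz": 0,"yaw": 0,"claw": 1},{"tx": 0,"ty": 0,"tz": 0,"yaw": 0,"claw": 0},{"tx": 0,"ty": 0,"tz": 0,"yaw": 0,"claw": 0},{"tx": 0,"ty": 0,"tz": 0,"yaw": 0,"claw": 0}], newtons=50)

```text
time_s: 2.9
position: [0.6081, -0.2417, 0.1016]
tool_rot: [[0.976, 0.216, 0.002], [0.216, -0.976, -0.002], [0.001, 0.002, -1.0]]
ft_force: [-0.2, -1.0, 6.6]
grip_width: 0.0213
gripper_force: 49.7
```

```bash
python3 - <<'E'
from h import *
s=env.observe(); print(s['time_s'],s['position'],np.round(s['tool_rot'],4),s['ft_force'],s['grip_width'],s['gripper_force'],s['wrist_torque'])
p,d=grab('wrist')
cv2.imwrite('pics/w3.png',cv2.resize(p[...,::-1],(800,500)))
E
```

```text
2.9 [ 0.60806617 -0.24173598  0.10161101] [[ 0.9763  0.2165  0.0017]
 [ 0.2165 -0.9763 -0.0015]
 [ 0.0014  0.0019 -1.    ]] [-0.17380612 -0.97823614  6.56051737] 0.021324373424657858 49.7361820936203 [-0.09890492  0.24299444 -0.03721425]
```

View pics/w3.png

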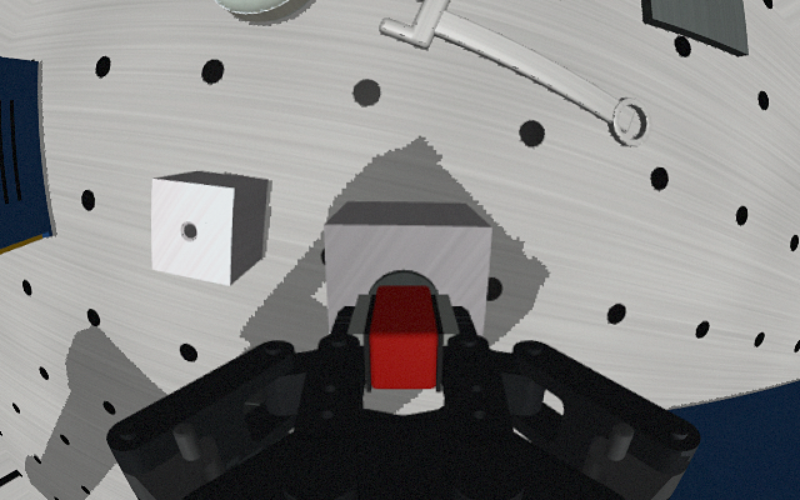

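The handle at (405,335) is centred between the pads, gripped at 21.3 mm. I'll lift it straight out and carry it to a viewpoint just short of the slot.

Call:
servo_tool(steps=[{"tx": 0,"ty": 0,"tz": 0.5,"yaw": 0,"claw": 0},{"tx": 0,"ty": 0,"tz": 1.5,"yaw": 0,"claw": 0},{"tx": 0,"ty": 0,"tz": 2,"yaw": 0,"claw": 0},{"tx": 0,"ty": 0,"tz": 3,"yaw": 0,"claw": 0},{"tx": 0,"ty": 0,"tz": 3,"yaw": 0,"claw": 0},{"tx": 0,"ty": 0,"tz": 3,"yaw": 0,"claw": 0},{"tx": 0,"ty": 0,"tz": 3,"yaw": 0,"claw": 0},{"tx": 0,"ty": 0,"tz": 0,"yaw": 0,"claw": 0},{"tx": 0,"ty": 0,"tz": 0,"yaw": 0,"claw": 0}])

```text
time_s: 3.85
position: [0.6076, -0.2411, 0.2601]
tool_rot: [[0.976, 0.217, -0.0], [0.217, -0.976, 0.0], [-0.0, -0.0, -1.0]]
ft_force: [-0.3, -0.1, -2.0]
grip_width: 0.0213
gripper_force: 50.0
```

Call:
servo_tool(steps=[{"tx": -0.2,"ty": 2,"tz": 0,"yaw": 0,"claw": 0},{"tx": -0.4,"ty": 4,"tz": 0,"yaw": 1,"claw": 0},{"tx": -0.4,"ty": 4,"tz": 0,"yaw": 1,"claw": 0},{"tx": -0.4,"ty": 4,"tz": 0,"yaw": 1,"claw": 0},{"tx": -0.4,"ty": 4,"tz": 0,"yaw": 1,"claw": 0},{"tx": -0.5,"ty": 4,"tz": 0,"yaw": 0,"claw": 0},{"tx": -0.5,"ty": 4,"tz": 0,"yaw": 0,"claw": 0},{"tx": -0.5,"ty": 4,"tz": 0,"yaw": 0,"claw": 0},{"tx": -0.5,"ty": 4,"tz": 0,"yaw": 0,"claw": 0},{"tx": -0.5,"ty": 4,"tz": 0,"yaw": 0,"claw": 0},{"tx": 0,"ty": 1.7,"tz": 0,"yaw": 0,"claw": 0},{"tx": 0,"ty": 0,"tz": 0,"yaw": 0,"claw": 0},{"tx": 0,"ty": 0,"tz": 0,"yaw": 0,"claw": 0},{"tx": 0,"ty": 0,"tz": 0,"yaw": 0,"claw": 0}])

```text
time_s: 5.25
position: [0.5649, 0.1543, 0.2598]
tool_rot: [[0.959, 0.283, -0.001], [0.283, -0.959, -0.0], [-0.001, 0.0, -1.0]]
ft_force: [1.0, -0.6, -2.2]
grip_width: 0.0212
gripper_force: 50.0
```

```bash
python3 - <<'E'
from h import *
s=env.observe(); print(s['time_s'],s['position'],np.round(s['tool_rot'],4),s['ft_force'],s['grip_width'],s['wrist_torque'])
p,d=grab('wrist'); grab('side'); grab('scene')
cv2.imwrite('pics/w4.png',cv2.resize(p[...,::-1],(800,500)))
for n in('wrist','side','scene'):
    P=cloud(n); h=cv2.cvtColor(load(n)['p'],cv2.COLOR_RGB2HSV)
    near=np.hypot(P[...,0]-.636,P[...,1]-.175)<.045
    fr=near&(abs(h[...,0].astype(int)-27)<8)&(h[...,1]>110)&(abs(P[...,2]-.11)<.008)
    top=(abs(P[...,2]-.11)<.003)&(np.hypot(P[...,0]-.607,P[...,1]-.166)<.14)
    for k,m in(('frame',fr),('top',top)):
        Y=P[m]
        if len(Y)>5: print(n,k,len(Y),Y.mean(0).round(4),cv2.minAreaRect((Y[:,:2]*1000).astype(np.float32)))
E
```

```text
5.25 [0.56491199 0.15433713 0.25977486] [[ 9.593e-01  2.825e-01 -1.000e-03]
 [ 2.825e-01 -9.593e-01 -4.000e-04]
 [-1.100e-03  1.000e-04 -1.000e+00]] [ 1.01537971 -0.57545467 -2.17946111] 0.02116197761838137 [-0.02377531  0.02747044 -0.04394834]
wrist frame 1267 [0.6344 0.173  0.1103] ((634.3927001953125, 173.42330932617188), (29.54897117614746, 63.9109992980957), 16.386245727539062)
wrist top 34019 [0.6073 0.1656 0.1098] ((605.0570678710938, 164.6726531982422), (151.02244567871094, 201.27149963378906), 16.36590003967285)
side frame 124 [0.6354 0.1763 0.1107] ((636.0817260742188, 174.73756408691406), (30.541492462158203, 64.97401428222656), 16.88446617126465)
side top 3732 [0.6022 0.1764 0.1102] ((606.6716918945312, 166.04910278320312), (150.66983032226562, 203.55177307128906), 16.414213180541992)
scene frame 88 [0.634  0.1745 0.1102] ((632.8897094726562, 175.322021484375), (30.915870666503906, 64.58794403076172), 18.195018768310547)
scene top 2398 [0.6122 0.1662 0.1098] ((606.9772338867188, 166.3112030029297), (155.2753143310547, 200.10104370117188), 16.43899154663086)
```

View pics/w4.png

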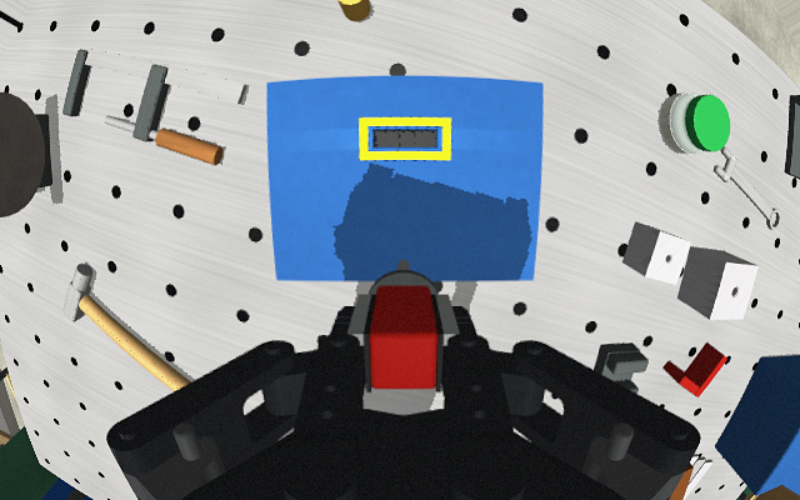

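The slot frame is at (405,139), the shank tip shows at (403,265), and the slot's inside has some faint structure. I'll enlarge both.

```bash
python3 - <<'E'
from h import *
z=load('wrist'); p=z['p'];P=cloud('wrist')
a=cv2.resize(p[92:132,280:370],(720,320),interpolation=cv2.INTER_CUBIC)
b=cv2.resize(p[200:232,290:354],(560,280),interpolation=cv2.INTER_CUBIC)
c=np.zeros((600,720,3),np.uint8); c[:320]=np.clip(a*1.5,0,255); c[320:,:560]=np.clip(b*1.8,0,255)
cv2.imwrite('pics/w5.png',c[...,::-1])
R=np.array(env.observe()['tool_rot']); t=np.array(env.observe()['position'])
for v in range(206,232,2): 
    q=(P[v,[319,322,325]]-t)@R; print(v,(q*1000).round(1).tolist())
print('slot z row',[(u,(P[110,u,2]*1000).round(0)) for u in range(296,354,3)])
E
```

```text
206 [[-14.9, -2.7, 151.3], [-15.1, 0.1, 151.7], [-14.5, 2.8, 149.7]]
208 [[-16.3, -2.7, 149.5], [2.2, 0.1, 88.1], [-16.4, 2.8, 149.8]]
210 [[1.4, -2.0, 85.9], [2.3, 0.1, 82.8], [1.6, 2.2, 85.0]]
212 [[2.1, -2.0, 78.8], [2.9, 0.1, 76.3], [1.9, 2.1, 79.5]]
214 [[1.6, -2.0, 75.8], [2.2, 0.1, 74.2], [1.3, 2.1, 77.0]]
216 [[15.0, -1.5, 30.9], [14.9, 0.1, 31.4], [14.8, 1.7, 31.7]]
218 [[14.6, -1.5, 29.0], [14.5, 0.1, 29.1], [14.4, 1.6, 29.5]]
220 [[13.9, -1.5, 27.9], [13.7, 0.1, 28.4], [13.8, 1.6, 28.1]]
222 [[12.4, -1.5, 29.0], [12.8, 0.1, 27.9], [13.0, 1.6, 27.1]]
224 [[11.8, -1.5, 27.6], [11.9, 0.1, 27.3], [11.6, 1.6, 28.1]]
226 [[10.5, -1.5, 28.0], [10.2, 0.1, 28.9], [10.4, 1.6, 28.3]]
228 [[10.3, -1.5, 25.8], [10.4, 0.1, 25.3], [10.4, 1.6, 25.3]]
230 [[9.8, -1.4, 24.0], [9.9, 0.1, 23.7], [9.8, 1.6, 24.2]]
slot z row [(296, np.float64(110.0)), (299, np.float64(97.0)), (302, np.float64(96.0)), (305, np.float64(95.0)), (308, np.float64(95.0)), (311, np.float64(97.0)), (314, np.float64(96.0)), (317, np.float64(95.0)), (320, np.float64(87.0)), (323, np.float64(89.0)), (326, np.float64(87.0)), (329, np.float64(88.0)), (332, np.float64(95.0)), (335, np.float64(96.0)), (338, np.float64(97.0)), (341, np.float64(96.0)), (344, np.float64(96.0)), (347, np.float64(97.0)), (350, np.float64(110.0)), (353, np.float64(110.0))]
```

View pics/w5.png

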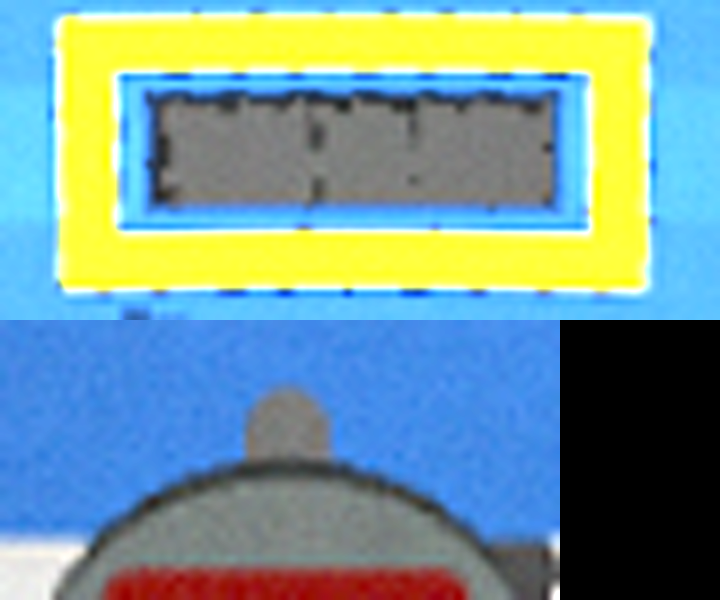

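The crop shows the slot spanning columns 299–349, and a window at columns 319–332 where depth drops to about 88 mm. I'll move over it and enter slowly, watching the force.

Call:
servo_tool(steps=[{"tx": 1.8,"ty": 0.45,"tz": 0,"yaw": 0,"claw": 0},{"tx": 1.8,"ty": 0.45,"tz": 0,"yaw": 0,"claw": 0},{"tx": 1.8,"ty": 0.45,"tz": 0,"yaw": 0,"claw": 0},{"tx": 1.7,"ty": 0.47,"tz": 0,"yaw": 0,"claw": 0},{"tx": 0,"ty": 0,"tz": -2.5,"yaw": 0,"claw": 0},{"tx": 0,"ty": 0,"tz": -2.2,"yaw": 0,"claw": 0},{"tx": 0,"ty": 0,"tz": 0,"yaw": 0,"claw": 0},{"tx": 0,"ty": 0,"tz": 0,"yaw": 0,"claw": 0},{"tx": 0,"ty": 0,"tz": 0,"yaw": 0,"claw": 0}])

```text
time_s: 6.3
position: [0.6362, 0.1737, 0.215]
tool_rot: [[0.959, 0.284, 0.003], [0.284, -0.959, 0.0], [0.003, 0.001, -1.0]]
ft_force: [0.4, 0.5, -0.9]
grip_width: 0.0214
gripper_force: 50.0
```

```bash
python3 - <<'E'
from h import *
s=env.observe(); print(s['position'],s['ft_force'])
p,d=grab('side'); q,e=grab('wrist')
P=cloud('side'); m=np.hypot(P[...,0]-.637,P[...,1]-.173)<.06
v,u=np.where(m&(P[...,2]>.1)); c=(v.mean(),u.mean()); print(c)
v0,u0=int(c[0])-45,int(c[1])-45
a=cv2.resize(p[v0:v0+90,u0:u0+90],(560,560),interpolation=cv2.INTER_CUBIC)
cv2.imwrite('pics/s6.png',a[...,::-1])
E
```

```text
[0.63622877 0.17366644 0.21502502] [ 0.39969412  0.54819198 -0.93774521]
(np.float64(134.56739466137216), np.float64(242.95918817560116))
```

View pics/s6.png

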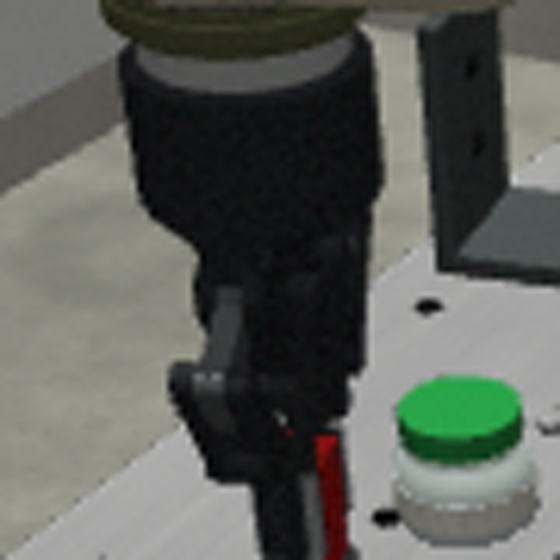

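That crop caught only the gripper with the red handle at (330,500) and missed the slot. There is free height left, so I'll continue by feel.

Call:
servo_tool(steps=[{"tx": 0,"ty": -0.1,"tz": -0.6,"yaw": 0,"claw": 0},{"tx": 0,"ty": 0,"tz": -0.4,"yaw": 0,"claw": 0},{"tx": 0,"ty": 0,"tz": -0.2,"yaw": 0,"claw": 0},{"tx": 0,"ty": 0,"tz": -0.1,"yaw": 0,"claw": 0},{"tx": 0,"ty": 0,"tz": -0.1,"yaw": 0,"claw": 0},{"tx": 0,"ty": 0,"tz": 0,"yaw": 0,"claw": 0}])

```text
time_s: 7.0
position: [0.6357, 0.1729, 0.1993]
tool_rot: [[0.959, 0.284, -0.0], [0.284, -0.959, 0.0], [-0.0, -0.0, -1.0]]
ft_force: [-0.0, -0.2, -1.4]
grip_width: 0.0215
gripper_force: 50.0
```

```bash
python3 - <<'E'
from h import *
p,d=grab('side'); q,e=grab('wrist')
u,v=250,206
a=cv2.resize(p[v-30:v+30,u-35:u+35],(700,600),interpolation=cv2.INTER_CUBIC)
cv2.imwrite('pics/s7.png',np.clip(a[...,::-1]*1.4,0,255))
E
```

```text
[ WARN:0@1.770] global loadsave.cpp:1063 imwrite_ Unsupported depth image for selected encoder is fallbacked to CV_8U.
```

View pics/s7.png

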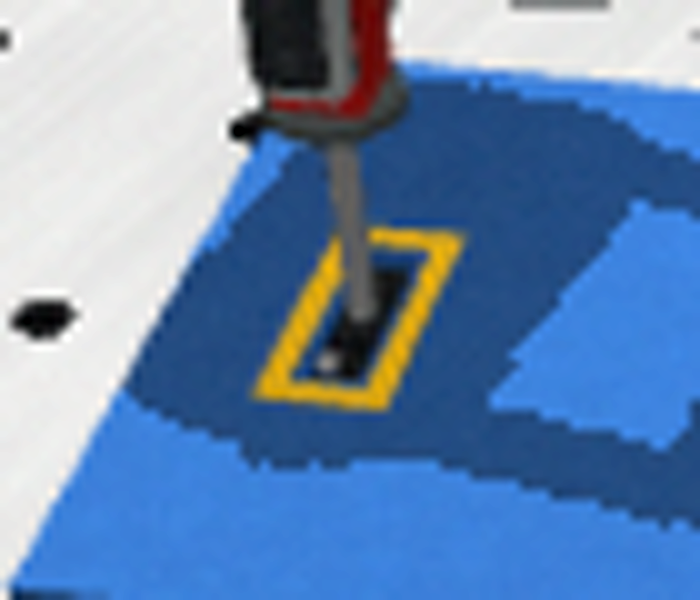

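The shank tip is entering the slot at (360,315), centred across its width. I'll keep going down gently.

Call:
servo_tool(steps=[{"tx": 0,"ty": 0,"tz": -0.1,"yaw": 0,"claw": 0},{"tx": 0,"ty": 0,"tz": -0.1,"yaw": 0,"claw": 0},{"tx": 0,"ty": 0,"tz": -0.1,"yaw": 0,"claw": 0},{"tx": 0,"ty": 0,"tz": -0.1,"yaw": 0,"claw": 0},{"tx": 0,"ty": 0,"tz": -0.1,"yaw": 0,"claw": 0},{"tx": 0,"ty": 0,"tz": -0.1,"yaw": 0,"claw": 0},{"tx": 0,"ty": 0,"tz": -0.1,"yaw": 0,"claw": 0},{"tx": 0,"ty": 0,"tz": -0.1,"yaw": 0,"claw": 0},{"tx": 0,"ty": 0,"tz": 0,"yaw": 0,"claw": 0}])

```text
time_s: 8.0
position: [0.6357, 0.1729, 0.1912]
tool_rot: [[0.959, 0.284, -0.0], [0.284, -0.959, 0.0], [-0.0, -0.0, -1.0]]
ft_force: [-0.3, 0.1, -1.3]
grip_width: 0.0219
gripper_force: 50.0
```

Call:
servo_tool(steps=[{"tx": 0,"ty": 0,"tz": -0.1,"yaw": 0,"claw": 0},{"tx": 0,"ty": 0,"tz": -0.1,"yaw": 0,"claw": 0},{"tx": 0,"ty": 0,"tz": -0.1,"yaw": 0,"claw": 0},{"tx": 0,"ty": 0,"tz": -0.1,"yaw": 0,"claw": 0},{"tx": 0,"ty": 0,"tz": 0,"yaw": 0,"claw": 0}])

```text
time_s: 8.5
position: [0.6356, 0.1729, 0.1871]
tool_rot: [[0.959, 0.284, -0.0], [0.284, -0.959, -0.0], [-0.0, -0.0, -1.0]]
ft_force: [-0.5, -1.0, -1.0]
grip_width: 0.0215
gripper_force: 50.0
```

Call:
servo_tool(steps=[{"tx": 0,"ty": 0,"tz": -0.1,"yaw": 0,"claw": 0},{"tx": 0,"ty": 0,"tz": -0.1,"yaw": 0,"claw": 0},{"tx": 0,"ty": 0,"tz": 0,"yaw": 0,"claw": 0}])

```text
time_s: 8.8
position: [0.6356, 0.1729, 0.1851]
tool_rot: [[0.959, 0.284, -0.0], [0.284, -0.959, -0.0], [-0.0, -0.0, -1.0]]
ft_force: [0.4, -0.3, -0.2]
grip_width: 0.0214
gripper_force: 50.0
```

Call:
servo_tool(steps=[{"tx": 0,"ty": 0,"tz": -0.1,"yaw": 0,"claw": 0},{"tx": 0,"ty": 0,"tz": -0.1,"yaw": 0,"claw": 0},{"tx": 0,"ty": 0,"tz": 0,"yaw": 0,"claw": 0}])

```text
time_s: 9.1
position: [0.6356, 0.1729, 0.1831]
tool_rot: [[0.959, 0.284, -0.0], [0.284, -0.959, -0.0], [-0.0, -0.0, -1.0]]
ft_force: [0.3, 0.7, -1.2]
grip_width: 0.0213
gripper_force: 50.0
```

The tip is through the window with no contact. Next is the pad.

Call:
servo_tool(steps=[{"tx": 0,"ty": 0,"tz": -0.1,"yaw": 0,"claw": 0},{"tx": 0,"ty": 0,"tz": -0.1,"yaw": 0,"claw": 0},{"tx": 0,"ty": 0,"tz": -0.1,"yaw": 0,"claw": 0},{"tx": 0,"ty": 0,"tz": -0.1,"yaw": 0,"claw": 0},{"tx": 0,"ty": 0,"tz": -0.1,"yaw": 0,"claw": 0},{"tx": 0,"ty": 0,"tz": 0,"yaw": 0,"claw": 0}])

```text
time_s: 9.7
position: [0.6358, 0.1729, 0.1791]
tool_rot: [[0.959, 0.284, 0.001], [0.284, -0.959, 0.0], [0.001, 0.0, -1.0]]
ft_force: [-1.6, 0.4, 5.0]
grip_width: 0.0214
gripper_force: 51.0
```

Call:
servo_tool(steps=[{"tx": 0,"ty": 0,"tz": -0.1,"yaw": 0,"claw": 0},{"tx": 0,"ty": 0,"tz": -0.1,"yaw": 0,"claw": 0},{"tx": 0,"ty": 0,"tz": -0.1,"yaw": 0,"claw": 0},{"tx": 0,"ty": 0,"tz": 0,"yaw": 0,"claw": 0}])

```text
time_s: 10.1
position: [0.6359, 0.1729, 0.1767]
tool_rot: [[0.959, 0.284, 0.002], [0.284, -0.959, 0.0], [0.002, 0.0, -1.0]]
ft_force: [-2.9, -0.6, 8.6]
grip_width: 0.0214
gripper_force: 51.4
```

Call:
servo_tool(steps=[{"tx": 0,"ty": 0,"tz": -0.1,"yaw": 0,"claw": 0},{"tx": 0,"ty": 0,"tz": -0.1,"yaw": 0,"claw": 0},{"tx": 0,"ty": 0,"tz": 0,"yaw": 0,"claw": 0}])

```text
time_s: 10.4
position: [0.6359, 0.1729, 0.1748]
tool_rot: [[0.959, 0.284, 0.002], [0.284, -0.959, 0.0], [0.002, 0.0, -1.0]]
ft_force: [-2.1, 0.3, 7.7]
grip_width: 0.0217
gripper_force: 51.5
```

Call:
servo_tool(steps=[{"tx": 0,"ty": 0,"tz": -0.1,"yaw": 0,"claw": 0},{"tx": 0,"ty": 0,"tz": -0.1,"yaw": 0,"claw": 0},{"tx": 0,"ty": 0,"tz": 0,"yaw": 0,"claw": 0},{"tx": 0,"ty": 0,"tz": 0,"yaw": 0,"claw": 0},{"tx": 0,"ty": 0,"tz": 0,"yaw": 0,"claw": 0},{"tx": 0,"ty": 0,"tz": 0,"yaw": 0,"claw": 0},{"tx": 0,"ty": 0,"tz": 0,"yaw": 0,"claw": 0}])

```text
time_s: 11.1
position: [0.636, 0.1729, 0.1723]
tool_rot: [[0.959, 0.284, 0.002], [0.284, -0.959, 0.0], [0.002, 0.0, -1.0]]
ft_force: [-1.5, 0.2, 5.9]
grip_width: 0.0215
gripper_force: 51.1
```

```bash
cat > tray.py <<'E'
from h import *
s=env.observe(); print(s['time_s'],s['position'],s['ft_force'])
for n in('side','scene'):
    grab(n); P=cloud(n); h=cv2.cvtColor(load(n)['p'],cv2.COLOR_RGB2HSV)
    c,sn=np.cos(np.radians(16.5)),np.sin(np.radians(16.5))
    dx=P[...,0]-.607; dy=P[...,1]-.1665; lx=c*dx+sn*dy; ly=-sn*dx+c*dy
    m=(abs(ly)<.09)&(lx<-.07)&(lx>-.2)&(P[...,2]>.02)&(P[...,2]<.1)&(abs(h[...,0].astype(int)-27)<9)&(h[...,1]>100)
    print(n,m.sum(), (np.percentile(lx[m],[1,10,50])*1000).round(1) if m.sum() else '')
E
python3 tray.py
```

```text
11.1 [0.63596253 0.17293804 0.17234134] [-1.54450385  0.2056805   5.86515605]
side 302 [-102.9 -101.7 -101.1]
scene 0
```

The catch is released and the tray is moving. I'll hold.

Call:
servo_tool(steps=[{"tx": 0,"ty": 0,"tz": 0,"yaw": 0,"claw": 0},{"tx": 0,"ty": 0,"tz": 0,"yaw": 0,"claw": 0},{"tx": 0,"ty": 0,"tz": 0,"yaw": 0,"claw": 0},{"tx": 0,"ty": 0,"tz": 0,"yaw": 0,"claw": 0},{"tx": 0,"ty": 0,"tz": 0,"yaw": 0,"claw": 0},{"tx": 0,"ty": 0,"tz": 0,"yaw": 0,"claw": 0},{"tx": 0,"ty": 0,"tz": 0,"yaw": 0,"claw": 0},{"tx": 0,"ty": 0,"tz": 0,"yaw": 0,"claw": 0},{"tx": 0,"ty": 0,"tz": 0,"yaw": 0,"claw": 0},{"tx": 0,"ty": 0,"tz": 0,"yaw": 0,"claw": 0},{"tx": 0,"ty": 0,"tz": 0,"yaw": 0,"claw": 0},{"tx": 0,"ty": 0,"tz": 0,"yaw": 0,"claw": 0},{"tx": 0,"ty": 0,"tz": 0,"yaw": 0,"claw": 0},{"tx": 0,"ty": 0,"tz": 0,"yaw": 0,"claw": 0},{"tx": 0,"ty": 0,"tz": 0,"yaw": 0,"claw": 0},{"tx": 0,"ty": 0,"tz": 0,"yaw": 0,"claw": 0},{"tx": 0,"ty": 0,"tz": 0,"yaw": 0,"claw": 0},{"tx": 0,"ty": 0,"tz": 0,"yaw": 0,"claw": 0}])

```text
time_s: 13.0
position: [0.636, 0.1729, 0.1723]
tool_rot: [[0.959, 0.284, 0.002], [0.284, -0.959, 0.0], [0.002, 0.0, -1.0]]
ft_force: [-0.7, -0.1, 6.3]
grip_width: 0.0216
gripper_force: 51.1
```

```bash
python3 tray.py
```

```text
13.0 [0.63595576 0.17294914 0.17232922] [-0.66747585 -0.10710638  6.31105388]
side 306 [-136.8 -135.4 -134.1]
scene 0
```

Call:
servo_tool(steps=[{"tx": 0,"ty": 0,"tz": 0.5,"yaw": 0,"claw": 0},{"tx": 0,"ty": 0,"tz": 1,"yaw": 0,"claw": 0},{"tx": 0,"ty": 0,"tz": 1.5,"yaw": 0,"claw": 0},{"tx": 0,"ty": 0,"tz": 2,"yaw": 0,"claw": 0},{"tx": 0,"ty": 0,"tz": 2,"yaw": 0,"claw": 0},{"tx": 0,"ty": 0,"tz": 1.8,"yaw": 0,"claw": 0},{"tx": 0,"ty": 0,"tz": 0,"yaw": 0,"claw": 0},{"tx": 0,"ty": -2,"tz": 0,"yaw": -1,"claw": 0},{"tx": -0.3,"ty": -4,"tz": 0,"yaw": -1,"claw": 0},{"tx": -0.3,"ty": -4,"tz": 0,"yaw": -1,"claw": 0},{"tx": -0.3,"ty": -4,"tz": 0,"yaw": -1,"claw": 0},{"tx": -0.3,"ty": -4,"tz": 0,"yaw": 0,"claw": 0},{"tx": -0.3,"ty": -4,"tz": 0,"yaw": 0,"claw": 0},{"tx": -0.3,"ty": -4,"tz": 0,"yaw": 0,"claw": 0},{"tx": -0.3,"ty": -4,"tz": 0,"yaw": 0,"claw": 0},{"tx": -0.3,"ty": -4,"tz": 0,"yaw": 0,"claw": 0},{"tx": -0.3,"ty": -4,"tz": 0,"yaw": 0,"claw": 0},{"tx": 0,"ty": -3.4,"tz": 0,"yaw": 0,"claw": 0},{"tx": 0,"ty": 0,"tz": 0,"yaw": 0,"claw": 0},{"tx": 0,"ty": 0,"tz": 0,"yaw": 0,"claw": 0}])

```text
time_s: 15.1
position: [0.6083, -0.2414, 0.258]
tool_rot: [[0.977, 0.215, -0.002], [0.215, -0.977, 0.001], [-0.001, -0.002, -1.0]]
ft_force: [-0.5, -0.7, -1.4]
grip_width: 0.0218
gripper_force: 50.1
```

```bash
python3 tray.py
python3 - <<'E'
from h import *
grab('wrist'); P=cloud('wrist'); s=env.observe(); R=np.array(s['tool_rot']); t=np.array(s['position'])
for v in(208,210,212,214): print(v,((P[v,[319,322,325]]-t)@R*1000).round(1).tolist())
E
```

```text
15.1 [ 0.60833984 -0.24142043  0.25797296] [-0.48999551 -0.68974343 -1.43849948]
side 298 [-136.8 -135.4 -134.1]
scene 0 
208 [[-28.2, -3.2, 188.9], [2.1, -0.0, 88.2], [-28.5, 3.1, 189.7]]
210 [[1.6, -2.1, 84.9], [2.1, -0.0, 83.5], [1.2, 2.1, 86.3]]
212 [[2.1, -2.1, 78.7], [2.5, -0.0, 77.6], [2.0, 2.0, 79.0]]
214 [[1.4, -2.0, 76.4], [2.1, -0.0, 74.2], [1.7, 2.0, 75.4]]
```

The tray stays out and the pin hasn't shifted in the grip. I'll insert it into the block.

Call:
servo_tool(steps=[{"tx": 0,"ty": 0,"tz": -3,"yaw": 0,"claw": 0},{"tx": 0,"ty": 0,"tz": -3,"yaw": 0,"claw": 0},{"tx": 0,"ty": 0,"tz": -2,"yaw": 0,"claw": 0},{"tx": 0,"ty": 0,"tz": -1,"yaw": 0,"claw": 0},{"tx": 0,"ty": 0,"tz": -0.2,"yaw": 0,"claw": 0},{"tx": 0,"ty": 0,"tz": -0.2,"yaw": 0,"claw": 0},{"tx": 0,"ty": 0,"tz": -0.2,"yaw": 0,"claw": 0},{"tx": 0,"ty": 0,"tz": -0.2,"yaw": 0,"claw": 0},{"tx": 0,"ty": 0,"tz": -0.2,"yaw": 0,"claw": 0},{"tx": 0,"ty": 0,"tz": 0,"yaw": 0,"claw": 0}])

```text
time_s: 16.25
position: [0.6086, -0.2411, 0.1592]
tool_rot: [[0.976, 0.216, -0.0], [0.216, -0.976, 0.0], [-0.0, -0.0, -1.0]]
ft_force: [0.5, -0.6, -0.4]
grip_width: 0.0213
gripper_force: 50.1
```

Call:
servo_tool(steps=[{"tx": -0.07,"ty": -0.03,"tz": -0.2,"yaw": 0,"claw": 0},{"tx": 0,"ty": 0,"tz": -0.3,"yaw": 0,"claw": 0},{"tx": 0,"ty": 0,"tz": -0.3,"yaw": 0,"claw": 0},{"tx": 0,"ty": 0,"tz": -0.3,"yaw": 0,"claw": 0},{"tx": 0,"ty": 0,"tz": 0,"yaw": 0,"claw": 0}])

```text
time_s: 16.75
position: [0.6078, -0.2414, 0.1477]
tool_rot: [[0.976, 0.216, -0.001], [0.216, -0.976, 0.0], [-0.001, -0.001, -1.0]]
ft_force: [1.2, -0.2, -1.5]
grip_width: 0.0214
gripper_force: 50.1
```

Call:
servo_tool(steps=[{"tx": 0,"ty": 0,"tz": -0.6,"yaw": 0,"claw": 0},{"tx": 0,"ty": 0,"tz": -0.6,"yaw": 0,"claw": 0},{"tx": 0,"ty": 0,"tz": -0.6,"yaw": 0,"claw": 0},{"tx": 0,"ty": 0,"tz": -0.6,"yaw": 0,"claw": 0},{"tx": 0,"ty": 0,"tz": -0.6,"yaw": 0,"claw": 0},{"tx": 0,"ty": 0,"tz": -0.6,"yaw": 0,"claw": 0},{"tx": 0,"ty": 0,"tz": -0.5,"yaw": 0,"claw": 0},{"tx": 0,"ty": 0,"tz": 0,"yaw": 0,"claw": 0}])

```text
time_s: 17.55
position: [0.6078, -0.2414, 0.1065]
tool_rot: [[0.976, 0.216, -0.001], [0.216, -0.976, 0.001], [-0.001, -0.001, -1.0]]
ft_force: [0.4, 0.3, -1.0]
grip_width: 0.0214
gripper_force: 50.0
```

Call:
servo_tool(steps=[{"tx": 0,"ty": 0,"tz": -0.2,"yaw": 0,"claw": 0},{"tx": 0,"ty": 0,"tz": -0.1,"yaw": 0,"claw": 0},{"tx": 0,"ty": 0,"tz": -0.1,"yaw": 0,"claw": 0},{"tx": 0,"ty": 0,"tz": -0.05,"yaw": 0,"claw": 0},{"tx": 0,"ty": 0,"tz": 0,"yaw": 0,"claw": 0}])

```text
time_s: 18.05
position: [0.608, -0.2414, 0.1028]
tool_rot: [[0.976, 0.216, 0.0], [0.216, -0.976, -0.0], [0.0, 0.0, -1.0]]
ft_force: [0.3, -0.2, -1.3]
grip_width: 0.0212
gripper_force: 50.0
```

Not touching yet. A little lower, until contact.

Call:
servo_tool(steps=[{"tx": 0,"ty": 0,"tz": -0.1,"yaw": 0,"claw": 0},{"tx": 0,"ty": 0,"tz": -0.05,"yaw": 0,"claw": 0},{"tx": 0,"ty": 0,"tz": 0,"yaw": 0,"claw": 0}])

```text
time_s: 18.35
position: [0.608, -0.2415, 0.1017]
tool_rot: [[0.976, 0.216, 0.0], [0.216, -0.976, -0.0], [0.0, 0.0, -1.0]]
ft_force: [-1.0, 0.3, 1.8]
grip_width: 0.0216
gripper_force: 50.5
```

The collar is seated, with contact at the original height. I'll release and retreat straight up.

Call:
servo_tool(steps=[{"tx": 0,"ty": 0,"tz": 0,"yaw": 0,"claw": 2.4},{"tx": 0,"ty": 0,"tz": 0,"yaw": 0,"claw": 2.8},{"tx": 0,"ty": 0,"tz": 0,"yaw": 0,"claw": 3.5},{"tx": 0,"ty": 0,"tz": 0,"yaw": 0,"claw": 4.5},{"tx": 0,"ty": 0,"tz": 0,"yaw": 0,"claw": 5},{"tx": 0,"ty": 0,"tz": 0,"yaw": 0,"claw": 5},{"tx": 0,"ty": 0,"tz": 1,"yaw": 0,"claw": 5},{"tx": 0,"ty": 0,"tz": 2,"yaw": 0,"claw": 5},{"tx": 0,"ty": 0,"tz": 3,"yaw": 0,"claw": 5},{"tx": 0,"ty": 0,"tz": 4,"yaw": 0,"claw": 5},{"tx": 0,"ty": 0,"tz": 4,"yaw": 0,"claw": 5},{"tx": -3,"ty": 0,"tz": 0,"yaw": 0,"claw": 5},{"tx": -3,"ty": 0,"tz": 0,"yaw": 0,"claw": 5},{"tx": -3,"ty": 0,"tz": 0,"yaw": 0,"claw": 5},{"tx": 0,"ty": 0,"tz": 0,"yaw": 0,"claw": 5},{"tx": 0,"ty": 0,"tz": 0,"yaw": 0,"claw": 5}])

```text
time_s: 19.95
position: [0.518, -0.2416, 0.2424]
tool_rot: [[0.976, 0.216, 0.001], [0.216, -0.976, -0.001], [0.001, 0.001, -1.0]]
ft_force: [0.1, 1.0, 0.8]
grip_width: 0.0499
gripper_force: 0.0
```

```bash
python3 tray.py; python3 - <<'E'
from h import *
p,d=grab('wrist')
cv2.imwrite('pics/w9.png',cv2.resize(p[...,::-1],(800,500)))
P=cloud('wrist'); h=cv2.cvtColor(p,cv2.COLOR_RGB2HSV)
red=((h[...,0]<8)|(h[...,0]>172))&(h[...,1]>150)
Y=P[red&(np.hypot(P[...,0]-.608,P[...,1]+.24)<.04)&(P[...,2]>.112)]
print(len(Y),Y.mean(0),np.percentile(Y[:,2],[5,50,95]),cv2.minAreaRect((Y[:,:2]*1000).astype(np.float32)))
E
```

```text
19.95 [ 0.51803864 -0.24156392  0.24242133] [0.09804172 0.96780144 0.83693019]
side 298 [-136.8 -135.4 -134.2]
scene 0 
712 [ 0.60655907 -0.24132738  0.12214354] [0.11726724 0.11872274 0.12006681] ((601.1099243164062, -238.54766845703125), (30.37819480895996, 30.684410095214844), 13.315698623657227)
```

View pics/w9.png

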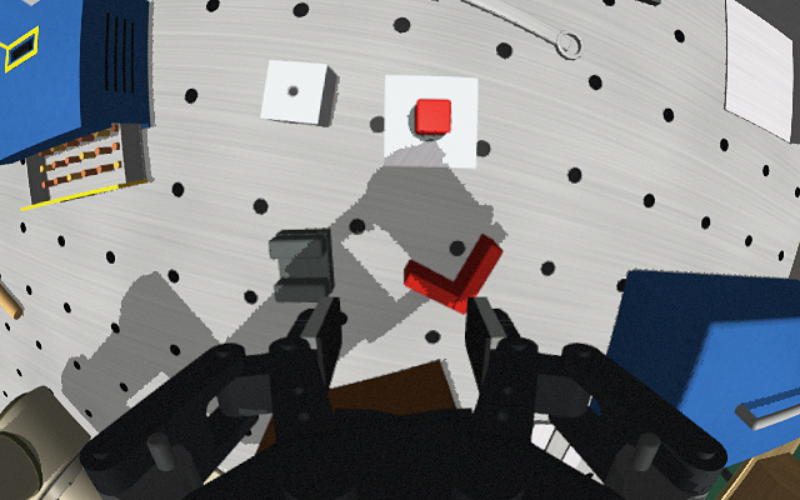

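The pin stands upright and home at (433,117), with its top at 118.7 mm as before. The tray is out at (85,165) and the bystanders near the block are undisturbed.

```bash
python3 -c "
from rig import env
print(env.close_job())"
```

```text
the job is handed in; nothing more can be done
None
```

The tray is fully out (about 60 mm by camera), the pin is back home in its block and released, and nothing else was touched; the highest force read at the cabinet was about 10 N, and the job was handed in at about 20 s.

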